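Change over the slide-out bead trays on a glassworker's bench

TASK

One of the two narrow trays has been left standing part-way out: push it fully home with a fingertip. Then hook a fingertip behind the front lip of the wide tray and draw it out to its stop, and leave it there. Keep the other narrow tray shut, pick nothing up, and leave everything else on the bench and on the tray housings where it stands.

Things in the scene. Friction and masses are not known exactly. Their poses are not given: they have to be found in the camera images.
- wide_lip (a point): Moving point on the front lip of the wide tray: on the lip's inside face (the side away from the robot), mid-width, at the lip's top edge, 49 mm above the bench. x axis level, into the housing (the tray opens along -x), z up. The lip is an upright plate 8 mm thick (outside face 8 mm towards -x), 132 mm wide, 7 to 49 mm above the bench.
- wide_unit: Fixed housing of the wide tray, 132 x 200 mm, origin at the centre of its underside, x as for the lip. Its hood, top 54 mm high, covers its rear 135 mm. Between hood and lip is an open pocket, 65 mm long with the tray shut and longer as it opens, 110 mm wide, floor 10 mm above the bench, empty behind the lip; beads and wires farther back are decoration.
- wide_tray (a joint): How far the wide tray is drawn out towards the robot, in m: 0 fully home, 0.10 at its stop. It slides with about 1.5 N of friction, without spring, and stays where it is left. Starts nearly shut.
- ajar_lip (a point): Moving point on the front lip of the narrow tray left part-way out: on the lip's inside face (the side away from the robot), mid-width, at the lip's top edge, 49 mm above the bench. x axis level, into the housing (the tray opens along -x), z up. The lip is an upright plate 8 mm thick (outside face 8 mm towards -x), 82 mm wide, 7 to 49 mm above the bench.
- ajar_unit: Fixed housing of the narrow tray left out, 82 x 200 mm, origin at the centre of its underside, x as for the lip. Its hood, top 54 mm high, covers its rear 135 mm. Between hood and lip is an open pocket, 65 mm long with the tray shut and longer as it opens, 60 mm wide, floor 10 mm above the bench, empty behind the lip; beads and wires farther back are decoration.
- ajar_tray (a joint): How far this narrow tray is out, in m: 0 fully home (lip against the ends of the rails), 0.10 at its stop; starts between 0.035 and 0.075. Same friction, no spring.
- spare_lip (a point): Moving point on the front lip of the other narrow tray, to stay shut: on the lip's inside face (the side away from the robot), mid-width, at the lip's top edge, 49 mm above the bench. x axis level, into the housing (the tray opens along -x), z up. The lip is an upright plate 8 mm thick (outside face 8 mm towards -x), 82 mm wide, 7 to 49 mm above the bench.
- spare_unit: Fixed housing of the shut narrow tray, 82 x 200 mm, origin at the centre of its underside, x as for the lip. Its hood, top 54 mm high, covers its rear 135 mm. Between hood and lip is an open pocket, 65 mm long with the tray shut and longer as it opens, 60 mm wide, floor 10 mm above the bench, empty behind the lip; beads and wires farther back are decoration.
- spare_tray (a joint): How far the other narrow tray is out, in m; it starts at 0 (fully home).
- jar: Small glass jar with a steel cap, 44 mm across, 62 mm high, standing on the rear half of the wide tray's hood; leave it. Origin at the centre of its underside.
- tin: Steel disc-shaped tin, 38 mm across, 34 mm high, on the rear half of the hood of the tray left out; leave it. Origin at the centre of its underside.
- graphite: Black graphite block 50 x 32 x 25 mm on the rear half of the shut narrow tray's hood; leave it. Origin at the centre of its underside.
- cup: Open steel cup, 84 mm across at the rim, 105 mm high, on the bench at the left; leave it. Origin at the centre of its underside.
- paddle: Black graphite paddle with a wooden handle, 225 mm long, 22 mm high, lying on the bench at the right; leave it. Origin at the bench near the root of its blade; +x towards the blade.
- brush: Hand brush lying on the bench at the left front; leave it. Handle towards its -x.
Mind the look-alikes: they are no part of the job. What is shaped like the ajar_unit but brown is not meant. Leave any red look-alike of the wide_unit alone.

How it is judged (in metres and radians):
On the way, in this order (a step that is already met when the one before it is completed fails the run):
1. the narrow tray that stood out is fully home (value of joint ajar_tray below 0.006 m), for 0.2 s.
2. the wide tray is drawn out to its stop (value of joint wide_tray above 0.093 m), for 0.2 s.
At the end, for the whole second after the job is handed in: The wide tray is at rest at its stop (drawn at least 93 of its 100 mm), both narrow trays are home (within 6 mm), and no bystander is more than 20 mm from where it stood (value of joint wide_tray above 0.093 m and value of joint each of ajar_tray, spare_tray below 0.006 m and velocity of joint wide_tray between -0.01 and 0.01 m/s and distance of each of jar, tin, graphite, cup, paddle, brush from where it was at the start of the episode below 0.02 m); the robot touches nothing.
It fails at once if the other narrow tray is drawn out (more than 15 mm) (value of joint spare_tray above 0.015 m).
It fails at once if a bystander is picked up, knocked over or shoved (more than 20 mm) (distance of any of jar, tin, graphite, cup, paddle, brush from where it was at the start of the episode above 0.02 m).
It also fails if it takes over 42 s, if anything falls off the work surface, if the arm or the gripper's body presses on something with over 40 N, if the wrist force passes 120 N, or if a joint passes its speed limit or range.

ROBOT

A 7-joint arm with a two-finger parallel gripper is mounted at the origin on the work surface. World frame = base frame: x ahead of the robot, y to its left, z up, the work surface at z = 0. Lengths are in mm, angles in rad, forces in N, time in s.
With the tool pointing down it reaches from about 400 to 750 mm from the base axis. Payload 19.5 kg.
Tool frame: the origin (TCP) lies on the mounting face of the last link; the fingertips stand 173 mm ahead of it and the grasp point (between the pads) lies bot.grip_depth ahead of it (bot.grip_depth is the distance from the TCP to the grasp point, in mm); z points along the fingers, y is the line along which they close (so a half turn about z gives the same grasp; the last joint's range is limited). The gripper opens to 85 mm and grips with 20 to 120 N. Pads are 22 mm wide; open, the fingers measure 114 mm over their backs; the gripper's body (76 mm by 85 mm) begins 54 mm behind the grasp point. The pads swing forward as they close: fully open they stand 13 mm farther back than shut.
Start: joints at [1.289, 0.707, -0.028, 1.485, 0.022, 0.951, -0.075], TCP at [136.566, -558.539, 404.668] pointing down, gripper open.
Joint ranges: [-2.71, 2.71], [-0.32, 2.16], [-1.57, 1.52], [0, 2.45], [-1.46, 4.6], [0, 2.02], [-2.83, 2.83]. Speed limits (rad/s): [1.89, 1.89, 2.57, 2.57, 3.01, 3.01, 3.01].

INTERFACE

Orientations are given as [roll, pitch, yaw] about the fixed x, y, z axes, in that order (R = Rz(yaw) Ry(pitch) Rx(roll)).
In Python, from bench import bot gives the robot as it stands. The module is installed in compiled form; this text tells all that it offers.
- The arm moves only by the shell command python3 -m jog 'ROWS' [FORCE]. ROWS is text: rows parted by semicolons, each of 5 numbers parted by spaces: the gripper command: -1 is fully open, 1 is shut, values between are in proportion, then the shift along the tool's x, y, z in cm, then the turn about the tool's z in rad. A call has 1 to 12 rows; each row is the pose to reach, as a shift and turn from the pose commanded when the call began, along the tool's axes at that moment; what a row does not reach only later rows make up. A row lasts 1/10 s, in which the tool goes at most 50 mm and 8.59 degrees, less where a joint would pass 70% of its speed; a pose out of reach is approached as far as the arm can. A call with a gripper value outside its range is refused whole. The fingers move at their own pace and stop on an object; FORCE is the grip in N (left out, the last holds). Time passes only in rows, so rows that repeat a pose let the fingers close. It gives the time, the measured TCP pose, the force, the opening and the grip force at its end, in the units of the state.
- bot.get_state(): the state, without advancing time (a new reading comes with each control period).
- bot.camera(name): name is "scene" or "top"; returns the picture (384x512x3 uint8, red, green, blue); there is no depth.
- bot.camera_params(name): a dict with "intrinsics" (3x3 intrinsics, pixels), "position" and "orientation" of the camera in the world. Camera axes: x right, y down, z forward; pixel columns grow to the right and rows downward; lengths in mm; the calibration is good to about 2 mm. A picture is of the moment at which its call begins. camera_params takes no time and is no camera call.
- bot.hand_in(): hands the job in; it is judged then, once.
The state is a dict: "clock": time; "qpos": joint angles; "qvel": joint speeds; "tau": joint torques, N m; "position": TCP position; "tcp_rot": TCP orientation; "wrist_force": force on the tool from outside, world axes, zero at the start; "moment": the same for the moment, N m; "finger_gap": finger opening in mm; "gripper_force": force on a finger pad.
Only numpy, scipy, OpenCV 4.12 (cv2) and the standard library are available. Lean on these libraries where they do the work, as an engineer would, in place of code of your own. Each camera call takes 0.05 s, during which the arm holds its last target. There are 200 camera calls.

## Working session

There is one attempt and no reset: what is moved stays moved. The work goes in short steps, Python scripts to look and compute and a shell command to move; the robot and the scene stay as the last step left them, time stands still between calls to the robot, and variables do not carry over. Pictures are saved under pics/ and viewed, at most 10 in all, crops included, and the job is handed in when it is done.

```bash
mkdir -p pics; python3 - <<'E'
from bench import bot
import cv2
for n in("scene","top"):
    cv2.imwrite(f"pics/{n}0.png",bot.camera(n)[:,:,::-1]); print(bot.camera_params(n))
s=bot.get_state(); print(s, bot.grip_depth)
E
```

```text
{'intrinsics': array([[365.22174215,   0.        , 250.35721217],
       [  0.        , 365.22174215, 187.06646533],
       [  0.        ,   0.        ,   1.        ]]), 'position': array([1422.4519379 ,  196.83529078,  851.91792593]), 'orientation': array([-2.29964001, -0.01057519,  1.70709147])}
{'intrinsics': array([[461.92854569,   0.        , 254.805216  ],
       [  0.        , 461.92854569, 182.87321026],
       [  0.        ,   0.        ,   1.        ]]), 'position': array([ 242.51294155,   91.82341891, 1537.30816341]), 'orientation': array([-2.93141468e+00, -2.91239864e-03, -1.55938097e+00])}
{'clock': 0.1, 'qpos': array([ 1.28926241,  0.70705381, -0.02762438,  1.48491255,  0.02202351,
        0.95091768, -0.07550702]), 'qvel': array([-3.27736362e-04, -1.55640179e-03, -2.55811172e-03, -8.27308680e-04,
       -1.17368422e-03, -8.21702405e-04, -7.46172243e-05]), 'tau': array([ 2.62656104e-03, -8.84293699e+01,  1.23677071e+00, -2.36455482e+01,
        1.70270383e-02,  5.04146024e-03,  1.35492892e-04]), 'position': array([ 136.57924552, -558.48751854,  404.27593033]), 'tcp_rot': array([-3.14060540e+00,  4.40917231e-05,  2.39844762e-01]), 'wrist_force': array([0.25175622, 0.02882421, 0.4317205 ]), 'moment': array([-0.00376895,  0.03126363, -0.00510836]), 'gripper_force': 0.0, 'finger_gap': 85.6358889710077} 154.70000000000002
```

View pics/scene0.png

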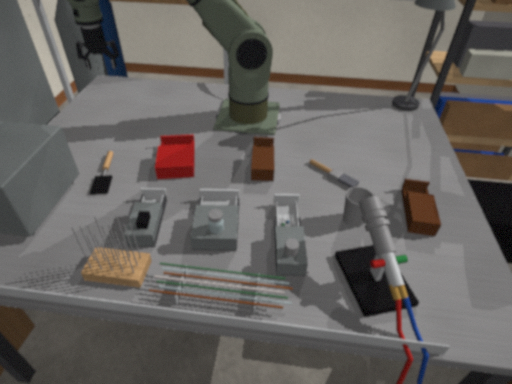

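View pics/top0.png

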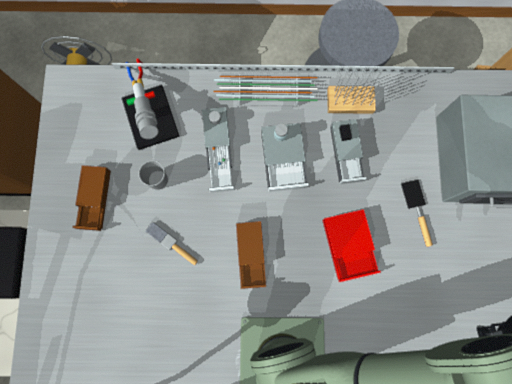

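The top view (up = +x, left = +y) shows three grey units: the ajar one at about (218,150), the wide one at (285,157) and the spare at (350,152). The red and brown look-alikes lie nearer the robot. I'll zoom in next.

```bash
python3 - <<'E'
import cv2
a=cv2.imread("pics/top0.png")[95:200,195:375]
cv2.imwrite("pics/top0z.png",cv2.resize(a,None,fx=4.4,fy=4.4,interpolation=cv2.INTER_CUBIC))
a=cv2.imread("pics/scene0.png")[180:280,120:315]
cv2.imwrite("pics/scene0z.png",cv2.resize(a,None,fx=4,fy=4,interpolation=cv2.INTER_CUBIC))
E
cat > h.py <<'E'
from bench import bot
import numpy as np
from scipy.spatial.transform import Rotation as R
def ray(n,uv,z):
    p=bot.camera_params(n); d=np.linalg.inv(p['intrinsics'])@np.r_[uv,1]
    d=R.from_euler('xyz',p['orientation']).as_matrix()@d; o=p['position']
    return o+d*(z-o[2])/d[2]
def proj(n,X):
    p=bot.camera_params(n); c=R.from_euler('xyz',p['orientation']).as_matrix().T@(np.array(X)-p['position'])
    c=p['intrinsics']@c; return c[:2]/c[2]
E
```

```text
(no output)
```

View pics/top0z.png

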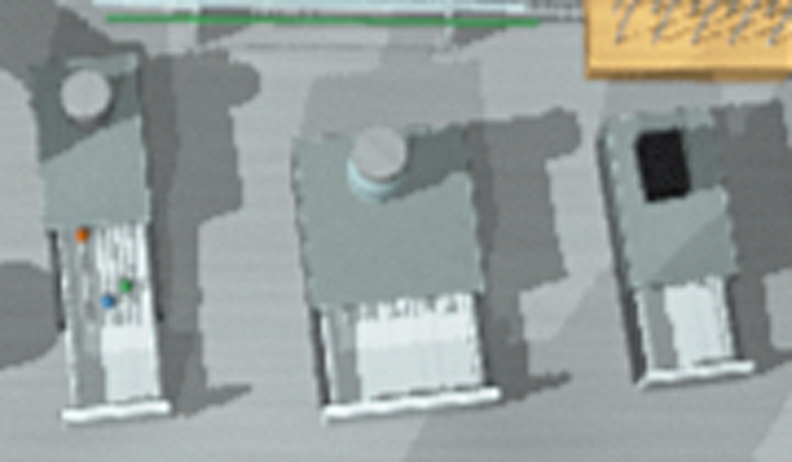

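View pics/scene0z.png

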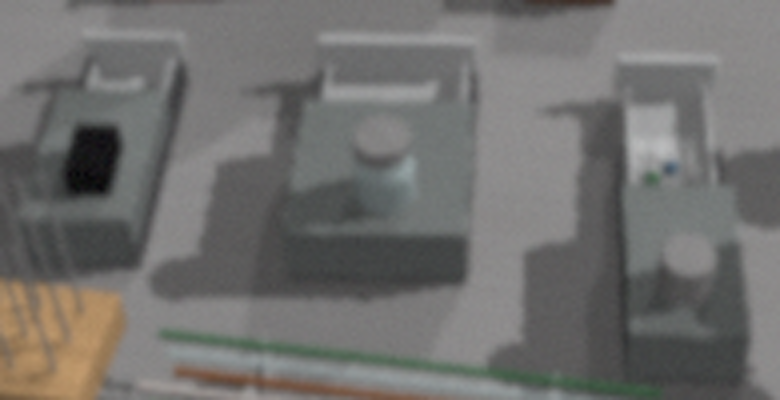

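The zooms show the lips as bright strips. In top-zoom pixels the upper edges run (64,408)-(170,401) for ajar, (325,407)-(498,389) for wide and (640,378)-(752,362) for spare. The hood front edges are (43,229)-(150,222), (310,308)-(485,290) and (628,287)-(738,272).

```bash
python3 - <<'E'
from h import *
def T(x,y): return (195+(x+.5)/4.4-.5, 95+(y+.5)/4.4-.5)
def S(x,y): return (120+(x+.5)/4-.5, 180+(y+.5)/4-.5)
E=dict(aj=[(64,408),(170,401)],wi=[(325,407),(498,389)],sp=[(640,378),(752,362)],
 ajF=[(64,420),(170,412)],wiF=[(325,419),(498,400)])
H=dict(aj=[(43,229),(150,222)],wi=[(310,308),(485,290)],sp=[(628,287),(738,272)])
SE=dict(sp=[(84,40),(183,40)],wi=[(318,44),(476,44)],aj=[(617,64),(718,64)])
for nm,D,f,c,z in(("lip",E,T,"top",49),("hood",H,T,"top",54),("lipS",SE,S,"scene",49)):
  for k,(a,b) in D.items():
    A=ray(c,f(*a),z);B=ray(c,f(*b),z);d=(A-B)
    print(nm,k,A[:2].round(1),B[:2].round(1),"mid",((A+B)/2)[:2].round(1),"w",np.linalg.norm(d).round(1),"yaw",np.arctan2(-d[0],d[1]).round(3))
# hood-corner side lines for direction
for k,(a,b) in dict(ajL=((38,160),(43,229)),wiR=((470,175),(485,290)),wiL=((297,150),(310,308)),ajR=((139,62),(150,222)),spR=((720,120),(738,272))).items():
    A=ray("top",T(*a),54);B=ray("top",T(*b),54);d=A-B;print(k,np.arctan2(d[1],d[0]).round(3),np.linalg.norm(d).round(1))
E
```

```text
lip aj [543.2 241. ] [549.5 161.9] mid [546.4 201.4] w 79.3 yaw 0.079
lip wi [546.3  46. ] [561.6 -83.5] mid [554.  -18.8] w 130.4 yaw 0.118
lip sp [ 571.4 -190.1] [ 584.7 -274.7] mid [ 578.  -232.4] w 85.6 yaw 0.156
lip ajF [534.1 240.7] [541.1 161.7] mid [537.6 201.2] w 79.2 yaw 0.089
lip wiF [537.2  45.9] [553.2 -83.4] mid [545.2 -18.7] w 130.3 yaw 0.123
hood aj [680.5 260.8] [687.1 179.8] mid [683.8 220.3] w 81.3 yaw 0.08
hood wi [621.2  57.8] [636.8 -74.1] mid [629.   -8.1] w 132.8 yaw 0.118
hood sp [ 640.5 -182. ] [ 653.2 -265.5] mid [ 646.8 -223.8] w 84.5 yaw 0.151
lipS sp [ 595.5 -269.1] [ 583.7 -189.6] mid [ 589.6 -229.3] w 80.4 yaw -2.994
lipS wi [572.2 -79.7] [553.2  47.5] mid [562.7 -16.1] w 128.7 yaw -2.994
lipS aj [560.1 163.6] [548.1 244.2] mid [554.1 203.9] w 81.5 yaw -2.994
ajL 0.104 55.1
wiR 0.115 91.2
wiL 0.086 125.1
ajR 0.089 129.0
spR 0.077 121.2
```

The spare tray checks the scale: its pocket measures 69 mm against the true 65. On that basis ajar is about 70 mm out and wide about 7 mm out, both plausible. The axes have a yaw of about 0.11. I'll work out the approach moves.

```bash
cat > to.py <<'E'
import sys
from h import *
# usage: to.py x y ztip yaw ... -> row values from current pose
s=bot.get_state(); M=R.from_euler('xyz',s['tcp_rot']).as_matrix(); p=s['position']
print('tip',p.round(1)[:2],(p[2]-173).round(1),'yaw',s['tcp_rot'][2].round(3),'t',s['clock'],'F',s['wrist_force'].round(1))
a=list(map(float,sys.argv[1:]))
for i in range(0,len(a),4):
    x,y,z,w=a[i:i+4]
    print((M.T@(np.array([x,y,z+173])-p)/10).round(2),(s['tcp_rot'][2]-w).round(3))
E
python3 to.py 480 -150 200 0.11  495 195 120 0.11  500 195 26 .11
```

```text
tip [ 136.6 -558.5] 231.3 yaw 0.24 t 0.1 F [0.3 0.  0.4]
[ 43.06 -31.52   3.16] 0.13
[ 52.72 -64.67  11.19] 0.13
[ 53.2  -64.54  20.59] 0.13
```

```bash
python3 -m jog '1 43 -31.5 3 0.13;1 43 -31.5 3 0.13;1 43 -31.5 3 0.13;1 43 -31.5 3 0.13;1 43 -31.5 3 0.13;1 43 -31.5 3 0.13;1 43 -31.5 3 0.13;1 43 -31.5 3 0.13;1 43 -31.5 3 0.13;1 43 -31.5 3 0.13;1 43 -31.5 3 0.13;1 43 -31.5 3 0.13' 30; python3 to.py 495 195 120 0.11  500 195 26 .11
```

```text
clock: 1.3
position: [481.7, -146.4, 374.0]
tcp_rot: [-3.14, -0.0, 0.116]
wrist_force: [-0.2, -0.9, -0.0]
finger_gap: 0.1
gripper_force: 0.0
tip [ 481.7 -146.4] 201.0 yaw 0.116 t 1.3 F [-0.2 -0.9 -0. ]
[  5.27 -33.75   8.16] 0.006
[  5.76 -33.67  17.56] 0.006
```

```bash
python3 -m jog '1 5.2 -33.8 8 0;1 5.2 -33.8 8 0;1 5.2 -33.8 8 0;1 5.2 -33.8 8 0;1 5.2 -33.8 8 0;1 5.2 -33.8 8 0;1 5.2 -33.8 8 0;1 5.2 -33.8 8 0;1 5.2 -33.8 8 0;1 5.2 -33.8 12.5 0;1 5.2 -33.8 17 0;1 5.2 -33.8 17 0'; python3 to.py 500 195 26 .11; python3 - <<'E'
from h import *; import cv2
a=bot.camera("top")[:,:,::-1][95:245,150:350]; b=bot.camera("scene")[:,:,::-1][120:270,200:400]
cv2.imwrite("pics/p1.png",cv2.resize(np.vstack([a,b]),None,fx=2,fy=2,interpolation=cv2.INTER_CUBIC))
E
```

```text
clock: 2.5
position: [493.3, 189.3, 201.1]
tcp_rot: [3.139, 0.007, 0.108]
wrist_force: [-0.2, -0.5, 1.0]
finger_gap: -0.2
gripper_force: 0.0
tip [493.3 189.3] 28.1 yaw 0.108 t 2.5 F [-0.2 -0.5  1. ]
[ 0.72 -0.49  0.2 ] -0.002
```

View pics/p1.png

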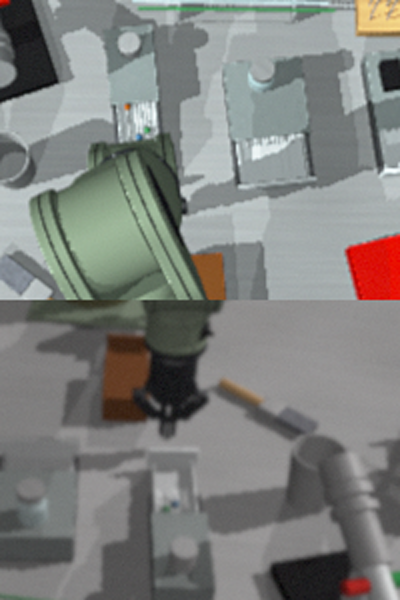

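The fingertip stands just ahead of the ajar lip, roughly centred on it (scene crop about (168,430)). I'll push at a steady pace.

```bash
python3 -m jog '1 0.5 -0.4 0 0;1 1.5 -0.5 0 0;1 2.5 -0.5 0 0;1 3.5 -0.5 0 0;1 4.5 -0.5 0 0;1 5.5 -0.5 0 0;1 6.5 -0.5 0 0;1 7.5 -0.5 0 0;1 8.5 -0.5 0 0;1 9 -0.5 0 0;1 9.5 -0.5 0 0;1 9.5 -0.5 0 0'; python3 to.py
```

```text
clock: 3.8
position: [588.5, 206.6, 205.6]
tcp_rot: [-3.141, -0.002, 0.11]
wrist_force: [0.4, -0.1, 0.2]
finger_gap: -0.1
gripper_force: 0.0
tip [588.5 206.6] 32.6 yaw 0.11 t 3.8 F [ 0.4 -0.1  0.2]
```

```bash
python3 -m jog '1 0.3 0 0 0;1 0.6 0 0 0;1 0.9 0 0 0;1 0.9 0 0 0'; python3 -m jog '1 0.3 0 0 0;1 0.6 0 0 0;1 0.6 0 0 0'; python3 - <<'E'
from h import *; import cv2
a=bot.camera("top")[:,:,::-1][95:245,150:350]; b=bot.camera("scene")[:,:,::-1][120:270,200:400]
cv2.imwrite("pics/p2.png",cv2.resize(np.hstack([a,b]),None,fx=2,fy=2,interpolation=cv2.INTER_CUBIC))
E
```

```text
clock: 4.2
position: [597.2, 207.6, 204.7]
tcp_rot: [-3.142, -0.0, 0.11]
wrist_force: [-0.4, 0.3, -0.8]
finger_gap: 0.4
gripper_force: 0.0
clock: 4.5
position: [602.2, 208.3, 204.4]
tcp_rot: [3.142, 0.004, 0.11]
wrist_force: [-11.5, -2.2, 6.2]
finger_gap: 0.4
gripper_force: 5.9
```

View pics/p2.png

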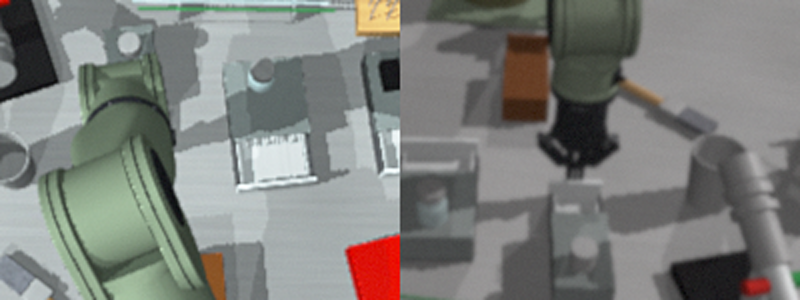

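The tray looks shut, with its lip close to the hood at scene (575,185). The force rose at x = 602 against a predicted 600, so I'll press once more, back off and go up.

```bash
python3 -m jog '1 0.2 0 0 0;1 0.4 0 0 0;1 0.4 0 0 0;1 0.4 0 0 0'; python3 -m jog '1 -1.5 0 0 0;1 -3 0 0 0;1 -3 0 -5 0;1 -3 0 -10 0;1 -3 0 -13 0;1 -3 5 -13 0;1 -3 10 -13 0;1 -3 15 -13 0;1 -3 20 -13 0;1 -3 21.5 -13 0;1 -3 21.5 -13 0'; python3 to.py 582 -16 130 0.12 582 -16 26 .12; python3 - <<'E'
from h import *; import cv2
a=bot.camera("top")[:,:,::-1]; cv2.imwrite("pics/top3.png",a)
b=bot.camera("scene")[:,:,::-1]
a=cv2.resize(a[95:200,195:375],None,fx=3,fy=3,interpolation=cv2.INTER_CUBIC);b=cv2.resize(b[150:280,120:315],(540,360),interpolation=cv2.INTER_CUBIC)[:,:]
b=cv2.resize(b,(540,270))
cv2.imwrite("pics/p3.png",np.vstack([a,b]))
E
```

```text
clock: 5.0
position: [603.8, 208.5, 204.2]
tcp_rot: [3.141, 0.013, 0.11]
wrist_force: [-39.9, -6.0, 25.4]
finger_gap: -0.0
gripper_force: 20.2
clock: 6.1
position: [600.8, -11.0, 334.8]
tcp_rot: [3.141, -0.0, 0.106]
wrist_force: [-0.3, 1.4, 0.6]
finger_gap: 0.1
gripper_force: 0.0
tip [600.8 -11. ] 161.8 yaw 0.106 t 6.1 F [-0.3  1.4  0.6]
[-1.93  0.29  3.18] -0.014
[-1.93  0.28 13.58] -0.014
```

View pics/p3.png

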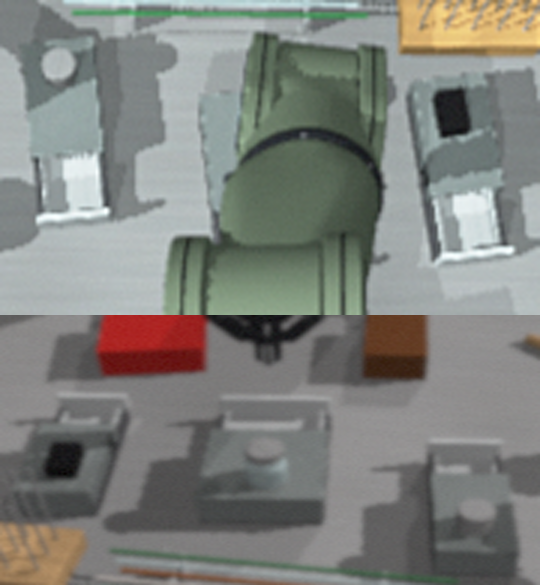

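Ajar is home: its pocket spans about 20 px, roughly 65 mm, the same as the spare's. Next I lower the fingertip into the wide tray's pocket.

```bash
python3 -m jog '1 -1.9 0.3 3 -0.014;1 -1.9 0.3 6 -0.014;1 -1.9 0.3 8 -0.014;1 -1.9 0.3 8 -0.014;1 -1.9 0.3 8 -0.014'; python3 to.py 584 -15.5 45 0.12 584 -15.5 24 .12
```

```text
clock: 6.7
position: [582.3, -12.3, 255.3]
tcp_rot: [-3.141, -0.0, 0.125]
wrist_force: [-0.7, 0.7, 1.4]
finger_gap: -0.2
gripper_force: 0.0
tip [582.3 -12.3] 82.3 yaw 0.125 t 6.7 F [-0.7  0.7  1.4]
[0.13 0.34 3.73] 0.005
[0.13 0.34 5.83] 0.005
```

```bash
python3 -m jog '1 0.1 0.3 1.5 0;1 0.1 0.3 3 0;1 0.1 0.3 4.3 0;1 0.1 0.3 5.3 0;1 0.1 0.3 5.8 0;1 0.1 0.3 5.8 0;1 0.1 0.3 5.8 0'; python3 to.py
```

```text
clock: 7.4
position: [583.5, -16.2, 197.0]
tcp_rot: [-3.142, -0.0, 0.124]
wrist_force: [0.3, -0.0, -0.2]
finger_gap: -0.2
gripper_force: 0.0
tip [583.5 -16.2] 24.0 yaw 0.124 t 7.4 F [ 0.3 -0.  -0.2]
```

```bash
python3 -m jog '1 -0.8 0 0 0;1 -1.6 0 0 0;1 -2.4 0 0 0;1 -3.2 0 0 0;1 -4 0 0 0;1 -4.8 0 0 0;1 -5.6 0 0 0;1 -6.4 0 0 0;1 -7.2 0 0 0;1 -8 0 0 0;1 -8.5 0 0 0;1 -8.5 0 0 0'; python3 -m jog '1 -0.5 0 0 0;1 -1 0 0 0;1 -1.5 0 0 0;1 -1.5 0 0 0'; python3 to.py
```

```text
clock: 8.6
position: [498.4, -26.9, 196.7]
tcp_rot: [-3.141, 0.001, 0.124]
wrist_force: [0.1, -0.1, 0.4]
finger_gap: -0.3
gripper_force: 0.0
clock: 9.0
position: [483.5, -28.7, 196.7]
tcp_rot: [-3.141, 0.001, 0.124]
wrist_force: [-0.2, -0.2, -0.2]
finger_gap: 0.2
gripper_force: 0.0
tip [483.5 -28.7] 23.7 yaw 0.124 t 9.0 F [-0.2 -0.2 -0.2]
```

```bash
python3 -m jog '1 -0.3 0 0 0;1 -0.6 0 0 0;1 -0.6 0 0 0;1 -0.6 0 0 0'; python3 -m jog '1 -0.2 0 0 0;1 -0.4 0 0 0;1 -0.4 0 0 0;1 -0.4 0 0 0'
```

```text
clock: 9.4
position: [478.2, -29.3, 196.7]
tcp_rot: [-3.141, 0.0, 0.124]
wrist_force: [-0.3, -0.0, -0.1]
finger_gap: -0.0
gripper_force: 0.0
clock: 9.8
position: [475.5, -29.6, 196.8]
tcp_rot: [3.141, -0.004, 0.124]
wrist_force: [11.6, 1.2, -6.4]
finger_gap: 0.4
gripper_force: 5.8
```

```bash
python3 - <<'E'
from h import *; import cv2
a=bot.camera("top")[:,:,::-1][95:245,195:375];b=bot.camera("scene")[:,:,::-1][95:245,120:300]
cv2.imwrite("pics/p4.png",cv2.resize(np.hstack([a,b]),None,fx=2.2,fy=2.2,interpolation=cv2.INTER_CUBIC))
E
```

```text
(no output)
```

View pics/p4.png

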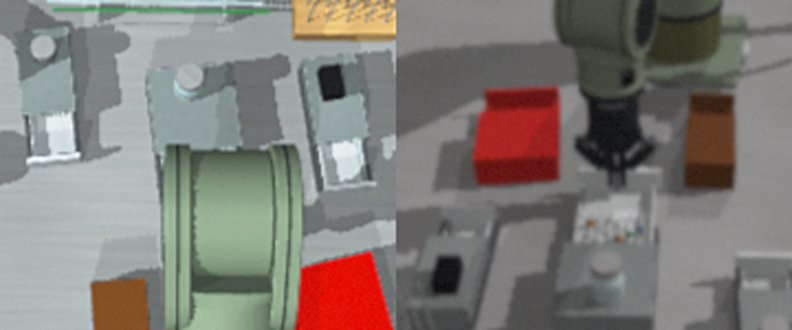

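The wide tray is well out, with its lip near scene (618,175). The contact force rose at x = 475, as predicted for the stop. I'll press a little more, release towards +x, then go up.

```bash
python3 -m jog '1 -0.2 0 0 0;1 -0.4 0 0 0;1 -0.4 0 0 0;1 -0.4 0 0 0'; python3 -m jog '1 0.8 0 0 0;1 2 0 0 0;1 2.5 0 0 0;1 2.5 0 0 0;1 2.5 0 -3 0;1 2.5 0 -7 0;1 2.5 0 -12 0;1 2.5 0 -17 0;1 2.5 0 -20 0;1 2.5 0 -20 0'; python3 to.py 480 -330 220 .12
```

```text
clock: 10.3
position: [474.0, -29.6, 197.0]
tcp_rot: [3.14, -0.013, 0.125]
wrist_force: [33.1, 6.2, -19.3]
finger_gap: -0.1
gripper_force: 16.4
clock: 11.3
position: [494.8, -27.4, 400.1]
tcp_rot: [3.141, -0.005, 0.124]
wrist_force: [-0.5, 0.3, -0.5]
finger_gap: -0.2
gripper_force: 0.0
tip [494.8 -27.4] 227.1 yaw 0.124 t 11.3 F [-0.5  0.3 -0.5]
[-5.2  29.85  0.69] 0.004
```

```bash
python3 -m jog '1 -5 30 0 0;1 -5 30 0 0;1 -5 30 0 0;1 -5 30 0 0;1 -5 30 0 0;1 -5 30 0 0;1 -5 30 0 0;1 -5 30 0 0;1 -5 30 0 0;1 -5 30 0 0'; python3 - <<'E'
from h import *; import cv2
a=bot.camera("top")[:,:,::-1]
cv2.imwrite("pics/p5.png",cv2.resize(a[60:250,140:440],None,fx=2.6,fy=2.6,interpolation=cv2.INTER_CUBIC))
E
```

```text
clock: 12.3
position: [482.9, -329.7, 396.6]
tcp_rot: [-3.141, -0.0, 0.126]
wrist_force: [-0.4, 1.4, 0.3]
finger_gap: -0.0
gripper_force: 0.0
```

View pics/p5.png

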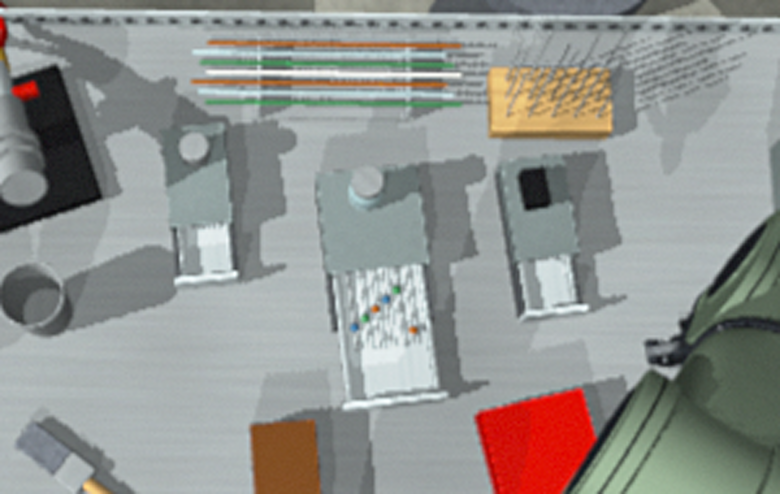

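The wide tray is fully out: hood edge (374,267) to lip (393,398) is about 165 mm, which is the 65 mm pocket plus 100 mm. Both narrow trays are shut and the bystanders in view haven't moved.

```bash
python3 -c "from bench import bot; print(bot.hand_in())"
```

```text
the job is handed in; nothing more can be done
None
```

The job is handed in: the narrow tray is pushed home, the wide tray is drawn to its stop and left there, and the other narrow tray is still shut; no verdict came back.

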